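# Draw the spindle from the empty paper core

## Task

The paper roll is used up: draw the steel spindle lengthways out of the empty cardboard core in the roll-change stand (the outer post keeps a gripper from pulling it out in one go, so take fresh holds), and lay it in both V notches of the wooden rest with its middle about midway between the posts, ready for the next roll. Do not let the spindle fall to the desk, and do not shift the other things on the desk.

Things in the scene. Friction and masses are not known exactly. Their poses are not given: they have to be found in the camera images.
- stand: grey roll-change stand, fixed. Origin on the desk under the core's axis, at the outer face of the mouth bracket; z up, x = level, the way the spindle is drawn out. Bracket: x -24 to 0 mm, 64 wide, 100 high, with an open-topped notch 24 wide, floor 65 above the desk. Then a free gap, x 0 to 140, where the rod can be gripped from above. Base plate 12 high, 80 wide, x -250 to 170
- core_mouth (a point): centre of the open end of the cardboard core clamped in the stand, 75 mm above the desk, 24 mm behind the stand's origin; axes as the stand's. Core: 34 mm outside, 24 bore, 210 long, running to -x from here, closed by a plate at its far end
- steady (a point): middle of the steady, the outer post of the stand, at x = 147.5 mm of the stand's frame, 75 mm above the desk; axes as the stand's. The steady is 15 mm thick along x, 58 wide, 105 high, with an open-topped notch 28 wide, floor 58 above the desk, through which the spindle slides on
- spindle: plain steel rod, loose, 18 mm thick, 250 long, domed ends, about 0.2 kg. Origin at its middle on its axis, x along it. It starts in the core (its x = the stand's x), axis 75 mm above the desk, with 45 to 75 mm standing out past the bracket's outer face. It slides with light friction and stays where left. Once its tail has left the core it lies in the notches of bracket and steady, tip 3 degrees down
- rest: wooden spindle rest, fixed: base 170 x 80 x 12 mm with two V-notched posts, 14 thick, at x = +65 and -65 mm of its own frame; the 90-degree notches run along x, bottom 55 mm and tops about 79 mm above the desk, 48 wide at the top. Origin on the desk under its middle, z up
- rest_mid (a point): on the rest, midway between its posts: where the spindle's middle lies when it is in both notches (68 mm above the desk); axes as the rest's
- stamp: bystander, loose: self-inking office stamp, 60 x 40 x 85 mm; origin under its middle
- stapler: bystander, loose: stapler, 150 x 36 x 53 mm; origin under its middle
- pen_pot: bystander, loose: round pot 80 mm across, 95 high, with pens up to 150 mm high; origin under its middle
- water_bottle: bystander, loose: white bottle, 68 mm across, 210 high; origin under its middle
- mouse: bystander, loose: computer mouse on its pad, 34 mm high; origin under its middle
- mug: bystander, loose: mug, 80 mm across, 92 high, handle at its +y; origin under its middle
There are look-alikes about, which are no part of the job. Leave any red look-alike of the rest alone.

How it is judged:
On the way:
1. the spindle's tail is drawn out of the core's mouth (x of spindle in the frame of stand above 0.103 m), for 0.1 s.
At the end, for the whole second after the job is handed in: The spindle lies released and still in both V notches of the rest: its middle within 40 mm of the rest's middle along the notches, 6 mm sideways and 5 mm in height, its axis within 0.06 rad of theirs (x of spindle in the frame of rest_mid between -0.04 and 0.04 m and y of spindle in the frame of rest_mid between -0.006 and 0.006 m and z of spindle in the frame of rest_mid between -0.005 and 0.005 m and angle between the x axis of spindle and the x axis of rest_mid, either way round below 0.06 rad and linear speed of spindle below 0.02 m/s); the robot touches nothing.
It fails at once if the spindle falls towards the desk (its middle lower than 45 mm) (height (world z) of spindle below 0.045 m).
It fails at once if a bystander is shifted by more than 30 mm (distance of any of stamp, stapler, pen_pot, water_bottle, mouse, mug from where it was at the start of the episode above 0.03 m).
It also fails if it takes over 54 s, if anything falls off the work surface, if the arm or the gripper's body presses on something with over 40 N, if the wrist force passes 120 N, or if a joint passes its speed limit or range.

## Robot

A 7-joint arm with a two-finger parallel gripper is mounted at the origin on the work surface. World frame = base frame: x ahead of the robot, y to its left, z up, the work surface at z = 0. Lengths are in m, angles in rad, forces in N, time in s.
With the tool pointing down it reaches from about 0.425 to 0.925 m from the base axis. Payload 6.8 kg.
Tool frame: the origin (TCP) lies on the centre line of the jaws, within the pads' length; the fingertips stand 19 mm ahead of it and the grasp point (between the pads) is the TCP; z points along the fingers, y is the line along which they close (so a half turn about z gives the same grasp; the last joint's range is limited). The gripper opens to 85 mm and grips with 20 to 120 N. Pads are 22 mm wide; open, the fingers measure 114 mm over their backs; the gripper's body (76 mm by 85 mm) begins 54 mm behind the grasp point. The pads swing forward as they close: fully open they stand 13 mm farther back than shut.
Start: joints at [1.201, 0.477, 0.022, 1.555, -0.011, 1.109, -0.083], TCP at [0.175, -0.652, 0.25] pointing down, gripper open.
Joint ranges: [-2.96, 2.96], [-0.34, 2.1], [-1.41, 1.46], [0.24, 2.44], [-1.37, 4.51], [0.17, 1.92], [-2.96, 2.96]. Speed limits (rad/s): [2.39, 2.39, 3.14, 3.14, 3.14, 3.14, 3.14].

## Interface

Orientations are given as a rotation vector (axis times angle).
In Python, from bench import r gives the robot as it stands. The module is installed in compiled form; this text tells all that it offers.
- The arm moves only by the tool arm_command, never from a script. Its argument "rows" is a list of rows, each an object of numbers: "fingers": the opening, from -1 (shut) to 1 (fully open); "x", "y", "z": the shift along the tool's x, y, z in m; "ax", "ay", "az": the turn, a rotation vector about the tool's x, y, z in degrees. In form: [{"fingers": .., "x": .., "y": .., "z": .., "ax": .., "ay": .., "az": ..}, ...]. A call has 1 to 10 rows; each row shifts and turns the commanded pose from where the row before left it, along the tool's axes as they then stand; what a row does not reach is not made up. A row lasts 1/12 s, in which the tool goes at most 41.7 mm and 7.16 degrees, less where a joint would pass 70% of its speed; a pose out of reach is approached as far as the arm can. A call is refused whole if a number of a shift passes 0.0417 or a number of a turn 7.16, either way. A call with a gripper value outside its range is refused whole. The fingers move at their own pace and stop on an object; "grip_force" is the grip in N (left out, the last holds). Time passes only in rows, so rows that do not move let the fingers close. It gives the time, the measured TCP pose, the force, the opening and the grip force at its end, in the units of the state.
- r.get_obs(): the state, without advancing time (a new reading comes with each control period).
- r.grab_frame(name): name is "scene" or "side" or "wrist"; returns a dict with "frame" (480x640x3 uint8, red, green, blue), "depth" (480x640 float32, m along the optical axis (not along the pixel's ray), 0 where there is no reading), "K" (3x3 intrinsics, pixels), "world_from_camera" (4x4, takes a point from camera to world coordinates). Camera axes: x right, y down, z forward; pixel columns grow to the right and rows downward; lengths in m; the calibration is good to about 2 mm. The wrist camera is an equidistant fisheye: a pixel r from the principal point sees the ray r / f radians off the axis. A picture is of the moment at which its call begins.
- r.hand_in(): hands the job in; it is judged then, once.
The state is a dict: "clock": time; "joints": joint angles; "qvel": joint speeds; "tau": joint torques, N m; "tcp_pos": TCP position; "orientation": TCP orientation; "contact_force": force on the tool from outside, world axes, zero at the start; "moment": the same for the moment, N m; "grip_width": finger opening in m; "gripper_force": force on a finger pad.
Only numpy, scipy, OpenCV 4.12 (cv2) and the standard library are available. Lean on these libraries where they do the work, as an engineer would, in place of code of your own. Each camera call takes 0.05 s, during which the arm holds its last target. There are 200 camera calls.

## Working session

There is one attempt and no reset: what is moved stays moved. The work goes in short steps, Python scripts to look and compute and a tool call to move; the robot and the scene stay as the last step left them, time stands still between calls to the robot, and variables do not carry over. Pictures are saved under pics/ and viewed, at most 10 in all, crops included, and the job is handed in when it is done.

Besides the shell and the picture viewer there is one more tool, called after "Request:" as name(argument=value, ...), one argument or row to a line, values as JSON. arm_command: Moves the arm, as the interface text tells. Its arguments: {"type":"object","properties":{"rows":{"type":"array"},"grip_force":{"type":"number"}},"required":["rows"]}

```bash
mkdir -p pics; cat > h.py <<'E'
import numpy as np, cv2
from bench import r
def grab(n):
    f=r.grab_frame(n); np.savez(''+n+'.npz',**f); return f
def pts(f):
    d=f['depth'];K=f['K'];v,u=np.mgrid[:480,:640]
    P=np.stack([(u-K[0,2])/K[0,0]*d,(v-K[1,2])/K[1,1]*d,d],-1)
    T=f['world_from_camera'];W=P@T[:3,:3].T+T[:3,3];W[d==0]=np.nan;return W
E
python3 - <<'E'
from h import *
fs=[grab(n) for n in('scene','side')]
for f,n in zip(fs,('scene','side')):
    cv2.imwrite(f'pics/{n}0.png',f['frame'][:,:,::-1]); print(n,f['K'].round(1).tolist(),f['world_from_camera'].round(3).tolist())
o=r.get_obs();print({k:np.round(v,3).tolist() for k,v in o.items()})
E
```

```text
scene [[586.3, 0.0, 321.1], [0.0, 586.3, 237.4], [0.0, 0.0, 1.0]] [[-0.851, 0.328, -0.411, 1.173], [0.525, 0.496, -0.691, 1.097], [-0.023, -0.804, -0.594, 1.048], [0.0, 0.0, 0.0, 1.0]]
side [[602.6, 0.0, 330.9], [0.0, 602.6, 238.0], [0.0, 0.0, 1.0]] [[0.997, -0.049, 0.051, 0.435], [-0.07, -0.783, 0.618, -1.12], [0.01, -0.62, -0.784, 1.438], [0.0, 0.0, 0.0, 1.0]]
{'clock': 0.1, 'joints': [1.201, 0.478, 0.022, 1.556, -0.012, 1.109, -0.083], 'qvel': [-0.001, -0.002, 0.001, -0.003, 0.0, -0.001, -0.002], 'tau': [0.005, -59.775, 1.614, -28.195, 0.013, 0.005, 0.0], 'tcp_pos': [0.175, -0.652, 0.249], 'orientation': [-3.113, -0.41, 0.001], 'contact_force': [-0.696, 0.272, 0.293], 'moment': [0.028, 0.064, -0.021], 'gripper_force': 0.0, 'grip_width': 0.085}
```

View pics/scene0.png

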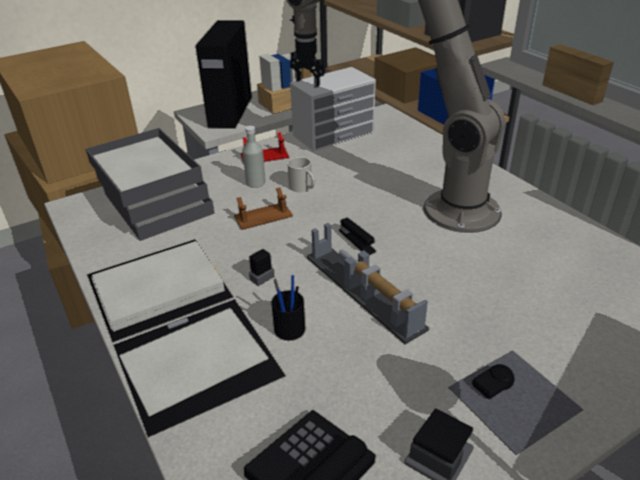

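View pics/side0.png

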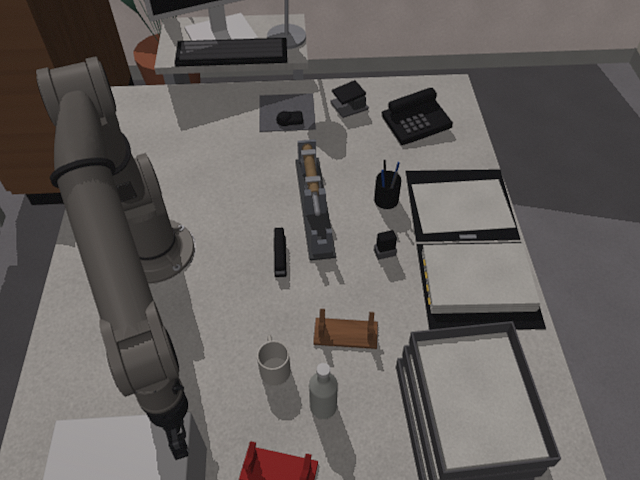

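The scene view shows the stand at about (365,290), with its mouth and free gap towards the steady at (320,240). The wooden rest is at (265,213) and a red look-alike at (265,150). In the side view the stand runs from (306,145) to (320,255), the brown rest is at (346,330) and the red one at (280,462). The brown one fits "wooden"; I'll confirm it in a crop.

```bash
python3 - <<'E'
from h import *
L=lambda n:dict(np.load(n+'.npz'))
res={}
for n,roi in(('scene',(225,180,300,235)),('side',(305,300,390,360))):
    f=L(n);W=pts(f);hsv=cv2.cvtColor(f['frame'],cv2.COLOR_RGB2HSV)
    x0,y0,x1,y1=roi;m=np.zeros((480,640),bool);m[y0:y1,x0:x1]=1
    m&=(hsv[...,1]>90)&(hsv[...,0]<25)&(W[...,2]>0.006)
    Q=W[m];b=Q[Q[:,2]<0.022];t=Q[Q[:,2]>0.03]
    print(n,'rest base',len(b),cv2.minAreaRect((b[:,:2]*1000).astype(np.float32)),np.median(b[:,2]))
    print('  all',cv2.minAreaRect((Q[:,:2]*1000).astype(np.float32)),'top z',np.percentile(t[:,2],[50,95,99]))
    # posts
    _,lab,c=cv2.kmeans((t[:,:2]).astype(np.float32),2,None,(3,50,1e-5),5,cv2.KMEANS_PP_CENTERS);print('  posts',c.round(4).tolist())
for n,roi in(('scene',(300,215,435,345)),('side',(285,130,345,268))):
    f=L(n);W=pts(f);x0,y0,x1,y1=roi;hsv=cv2.cvtColor(f['frame'],cv2.COLOR_RGB2HSV)
    m=np.zeros((480,640),bool);m[y0:y1,x0:x1]=1
    m&=(W[...,2]>0.006)&(W[...,2]<0.13)
    if n=='scene': # drop stapler
        pass
    Q=W[m]
    core=W[m&(hsv[...,1]>90)&(hsv[...,0]<25)]
    vx,vy,cx,cy=cv2.fitLine(core[:,:2].astype(np.float32),cv2.DIST_HUBER,0,.001,.001).ravel()
    print(n,'core',len(core),vx,vy,cx,cy,'zmax',np.percentile(core[:,2],98),core.min(0),core.max(0))
    b=W[m&(W[...,2]<0.02)];print('  base',cv2.minAreaRect((b[:,:2]*1000).astype(np.float32)))
    print('  zhigh',np.percentile(Q[:,2],[90,99]))
a=cv2.resize(L('scene')['frame'][170:350,220:440],None,fx=3.3,fy=3.3,interpolation=3)
a=cv2.resize(a,(800,600)); cv2.imwrite('pics/crop1.png',a[:,:,::-1])
E
```

```text
scene rest base 695 ((546.5101928710938, -312.53076171875), (91.32611846923828, 168.6931610107422), 80.2903060913086) 0.011658003991673604
  all ((546.5101928710938, -312.53076171875), (91.32611846923828, 168.6931610107422), 80.2903060913086) top z [0.05607737 0.0776322  0.079871  ]
  posts [[0.48429998755455017, -0.3005000054836273], [0.6122000217437744, -0.31679999828338623]]
side rest base 1356 ((544.6250610351562, -319.2532958984375), (81.70600891113281, 166.8398895263672), 81.12613677978516) 0.012554312183832184
  all ((544.6250610351562, -319.2532958984375), (81.70600891113281, 166.8398895263672), 81.12613677978516) top z [0.0652228  0.07910036 0.08153486]
  posts [[0.48019999265670776, -0.31299999356269836], [0.607699990272522, -0.3319999873638153]]
scene core 588 0.07118299 -0.9974633 0.4879243 0.24885221 zmax 0.09570243681598194 [0.46404063 0.11885674 0.06822224] [0.5036859  0.33394741 0.09766931]
  base ((420.76202392578125, 94.48524475097656), (548.0338745117188, 409.02252197265625), 56.3140983581543)
  zhigh [0.09408712 0.10261999]
side core 318 0.070316136 -0.99752474 0.47791025 0.22684737 zmax 0.09851850521779201 [0.45629804 0.12428371 0.07413359] [0.49893242 0.33711619 0.1020018 ]
  base ((487.9788818359375, 199.6436767578125), (596.3941040039062, 205.97596740722656), 86.51729583740234)
  zhigh [0.09596921 0.10545013]
```

View pics/crop1.png

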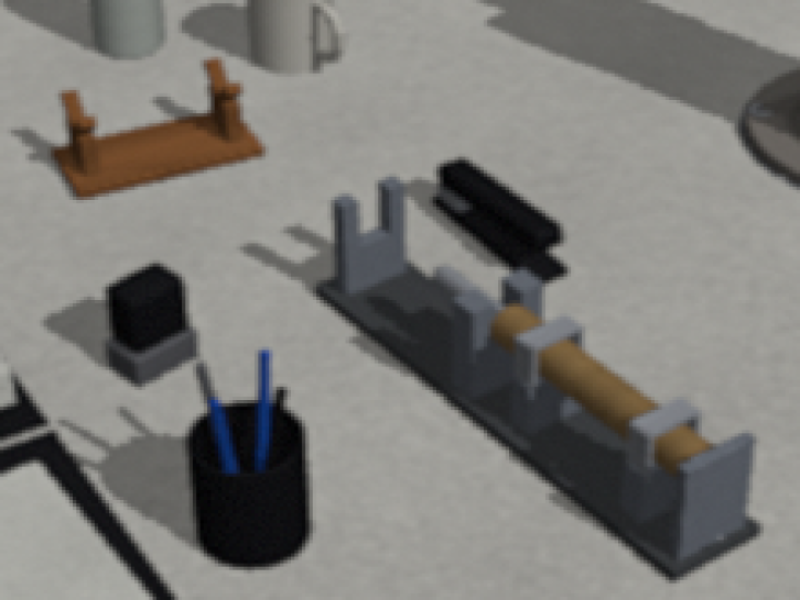

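The crop confirms it: the brown two-post rest at crop (160,140), the grey stand with steady at (370,240), and the spindle tip standing out at (450,280). Both views agree on height. I'll move up and towards the rest, for a wrist look on the way.

Request:
arm_command(
  rows=[
    {"z":-0.035},
    {"z":-0.035},
    {"z":-0.03},
  ],
)

```text
validation failed for argument at $.ro...
```

Request:
arm_command(
  rows=[
    {"x":0.036,"y":-0.018},
    {"x":0.036,"y":-0.018},
    {"x":0.036,"y":-0.018},
    {"x":0.036,"y":-0.018},
    {"x":0.036,"y":-0.018},
    {"x":0.036,"y":-0.018},
    {"x":0.036,"y":-0.018},
    {"x":0.036,"y":-0.018},
    {"x":0.036,"y":-0.018},
    {},
  ],
)

```text
validation failed for argument at $.ro...
```

```bash
python3 - <<'E'
from h import *
f=grab('wrist');cv2.imwrite('pics/w1.png',f['frame'][:,:,::-1]);np.savez('w1.npz',**f)
print(f['K'].round(1).tolist(),f['world_from_camera'].round(3).tolist(),(f['depth']>0).mean())
o=r.get_obs();print(o['clock'],o['tcp_pos'],o['orientation'])
E
```

```text
[[371.6, 0.0, 320.3], [0.0, 371.6, 235.8], [0.0, 0.0, 1.0]] [[0.259, -0.932, -0.255, 0.238], [-0.966, -0.25, -0.067, -0.634], [-0.001, 0.264, -0.965, 0.372], [0.0, 0.0, 0.0, 1.0]] 0.9775911458333333
0.15 [ 0.17459671 -0.65159691  0.24955337] [-3.11335765e+00 -4.09910362e-01  4.45617953e-04]
```

View pics/w1.png

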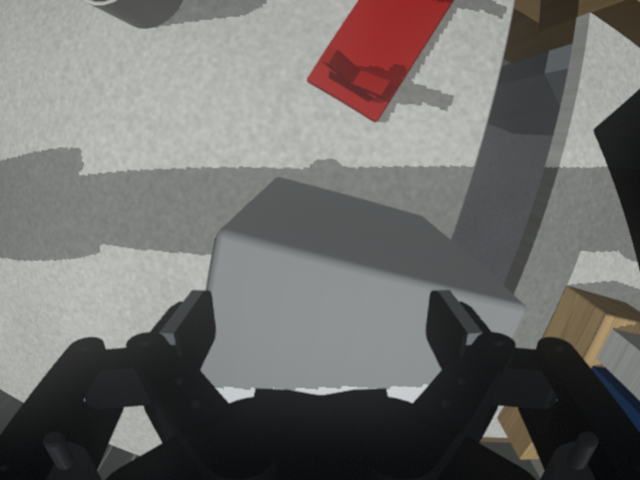

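The wrist picture shows only the start pose: red look-alike at (385,60), drawers below. The move was refused because every row needs all its fields.

Request:
arm_command(
  rows=[
    {"fingers":1,"x":0,"y":0,"z":-0.035,"ax":0,"ay":0,"az":0},
    {"fingers":1,"x":0,"y":0,"z":-0.035,"ax":0,"ay":0,"az":0},
    {"fingers":1,"x":0,"y":0,"z":-0.03,"ax":0,"ay":0,"az":0},
  ],
  grip_force=40,
)

```text
clock: 0.4
tcp_pos: [0.1746, -0.6518, 0.3517]
orientation: [-3.114, -0.41, 0.0]
contact_force: [0.7, -1.5, 0.2]
grip_width: 0.0853
gripper_force: 0.0
```

Request:
arm_command(
  rows=[
    {"fingers":1,"x":0.036,"y":-0.018,"z":0,"ax":0,"ay":0,"az":0},
    {"fingers":1,"x":0.036,"y":-0.018,"z":0,"ax":0,"ay":0,"az":0},
    {"fingers":1,"x":0.036,"y":-0.018,"z":0,"ax":0,"ay":0,"az":0},
    {"fingers":1,"x":0.036,"y":-0.018,"z":0,"ax":0,"ay":0,"az":0},
    {"fingers":1,"x":0.036,"y":-0.018,"z":0,"ax":0,"ay":0,"az":0},
    {"fingers":1,"x":0.036,"y":-0.018,"z":0,"ax":0,"ay":0,"az":0},
    {"fingers":1,"x":0.036,"y":-0.018,"z":0,"ax":0,"ay":0,"az":0},
    {"fingers":1,"x":0.036,"y":-0.018,"z":0,"ax":0,"ay":0,"az":0},
    {"fingers":1,"x":0.036,"y":-0.018,"z":0,"ax":0,"ay":0,"az":0},
    {"fingers":1,"x":0,"y":0,"z":0,"ax":0,"ay":0,"az":0},
  ],
)

```text
clock: 1.23
tcp_pos: [0.4534, -0.4032, 0.3501]
orientation: [-3.108, -0.43, -0.007]
contact_force: [0.1, 1.4, 0.5]
grip_width: 0.0857
gripper_force: 0.0
```

```bash
python3 - <<'E'
from h import *
f=grab('wrist');cv2.imwrite('pics/w2.png',f['frame'][:,:,::-1]);np.savez('w2.npz',**f)
print(f['world_from_camera'].round(3).tolist())
o=r.get_obs();print(o['clock'],o['tcp_pos'],o['orientation'],o['joints'].round(2))
E
```

```text
[[0.272, -0.929, -0.25, 0.517], [-0.962, -0.263, -0.068, -0.386], [-0.003, 0.259, -0.966, 0.473], [0.0, 0.0, 0.0, 1.0]]
1.2833 [ 0.45000163 -0.40677815  0.34996189] [-3.11057552e+00 -4.24614178e-01 -2.51113212e-03] [ 0.74  0.3  -0.13  1.59  0.04  1.26 -0.7 ]
```

View pics/w2.png

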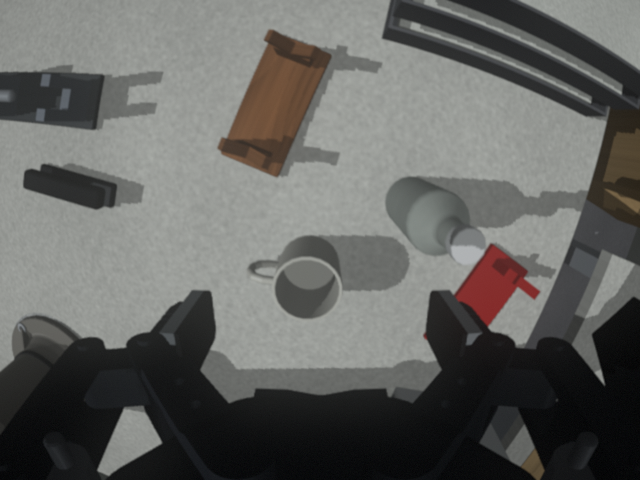

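The wrist view shows the wooden rest with posts at (295,48) and (250,155), the mug at (305,280), the bottle at (435,220), the stapler at (70,187), and the stand's steady end at left (70,97). Now I'll measure the rest from the wrist and the stand from all views.

```bash
cat >> h.py <<'E'
def ptsw(f):
    d=f['depth'];K=f['K'];v,u=np.mgrid[:480,:640]
    x=(u-K[0,2])/K[0,0];y=(v-K[1,2])/K[1,1];t=np.hypot(x,y)+1e-9;s=np.tan(np.minimum(t,1.5))/t
    P=np.stack([x*s*d,y*s*d,d],-1);T=f['world_from_camera'];W=P@T[:3,:3].T+T[:3,3];W[d==0]=np.nan;return W
L=lambda n:dict(np.load(''+n+'.npz'))
E
python3 - <<'E'
from h import *
f=L('w2');W=ptsw(f);hsv=cv2.cvtColor(f['frame'],cv2.COLOR_RGB2HSV)
m=np.zeros((480,640),bool);m[20:185,205:345]=1
m&=(hsv[...,1]>90)&(hsv[...,0]<25)&(W[...,2]>0.005)
b=W[m&(W[...,2]<.02)];t=W[m&(W[...,2]>.072)]
print('base',cv2.minAreaRect((b[:,:2]*1000).astype(np.float32)),np.median(b[:,2]),np.percentile(t[:,2],[50,99]))
_,lab,c=cv2.kmeans(t[:,:2].astype(np.float32),2,None,(3,50,1e-5),5,cv2.KMEANS_PP_CENTERS)
for k in(0,1):
    q=t[lab.ravel()==k];print('post',len(q),cv2.minAreaRect((q[:,:2]*1000).astype(np.float32)))
# mug, bottle
for nm,(x0,y0,x1,y1) in dict(mug=(245,232,345,322),bottle=(385,175,490,268)).items():
    q=W[y0:y1,x0:x1].reshape(-1,3);q=q[q[:,2]>.03];print(nm,np.nanpercentile(q,[1,99],axis=0).round(3).tolist())
# stand posts: fixed views, high slices
for n,roi in(('scene',(300,215,435,345)),('side',(285,130,345,268))):
    f=L(n);W=pts(f);x0,y0,x1,y1=roi;Q=W[y0:y1,x0:x1].reshape(-1,3);Q=Q[(Q[:,0]>.4)&(Q[:,0]<.6)]
    hi=Q[(Q[:,2]>.085)&(Q[:,2]<.115)]
    for a,bb in((-.1,0),(.06,.135)):
        q=hi[(hi[:,1]>a)&(hi[:,1]<bb)];print(n,len(q),q.min(0).round(3),q.max(0).round(3),np.median(q,axis=0).round(3))
    rod=Q[(Q[:,1]>.0)&(Q[:,1]<.09)&(Q[:,2]>.055)&(Q[:,2]<.1)];print(' rod',len(rod),rod.min(0).round(3),rod.max(0).round(3),np.median(rod,axis=0).round(3))
E
```

```text
base ((544.0582885742188, -317.8643798828125), (77.2376708984375, 166.93682861328125), 82.0272445678711) 0.011070333506675134 [0.07634129 0.07952857]
post 119 ((607.4375, -326.0921325683594), (57.19145965576172, 12.02624225616455), 82.34668731689453)
post 131 ((480.4752502441406, -309.5242919921875), (59.41034698486328, 13.687851905822754), 80.48170471191406)
mug [[0.317, -0.451, 0.031], [0.394, -0.344, 0.092]]
bottle [[0.443, -0.537, 0.036], [0.505, -0.484, 0.21]]
scene 124 [ 0.466 -0.051  0.085] [ 0.527 -0.026  0.108] [ 0.485 -0.037  0.099]
scene 214 [0.452 0.061 0.085] [0.521 0.135 0.106] [0.487 0.125 0.097]
 rod 67 [0.483 0.05  0.07 ] [0.499 0.087 0.086] [0.494 0.069 0.081]
side 93 [ 0.467 -0.053  0.085] [ 0.525 -0.03   0.112] [ 0.482 -0.045  0.101]
side 160 [0.454 0.062 0.085] [0.518 0.135 0.107] [0.487 0.114 0.097]
 rod 78 [0.479 0.043 0.068] [0.497 0.089 0.093] [0.488 0.065 0.082]
```

Checks agree: the rest's posts are 127 mm apart with tops at 79 mm, and its middle is at (0.544, -0.318) with its axis at about -7.7°. The rod is at x≈0.489 with its top at about 84 mm, and the stand's axis runs at about -86.3°. Next I go over the rod.

Request:
arm_command(
  rows=[
    {"fingers":1,"x":0,"y":0,"z":0,"ax":0,"ay":0,"az":-7.1},
    {"fingers":1,"x":0,"y":0,"z":0,"ax":0,"ay":0,"az":-7.1},
    {"fingers":1,"x":0,"y":0,"z":0,"ax":0,"ay":0,"az":-7.1},
    {"fingers":1,"x":0,"y":0,"z":0,"ax":0,"ay":0,"az":-7.1},
    {"fingers":1,"x":0,"y":0,"z":0,"ax":0,"ay":0,"az":-7.1},
    {"fingers":1,"x":0,"y":0,"z":0,"ax":0,"ay":0,"az":-7.1},
    {"fingers":1,"x":0,"y":0,"z":0,"ax":0,"ay":0,"az":-7.1},
    {"fingers":1,"x":0,"y":0,"z":0,"ax":0,"ay":0,"az":-7.1},
    {"fingers":1,"x":0,"y":0,"z":0,"ax":0,"ay":0,"az":-7.1},
    {"fingers":1,"x":0,"y":0,"z":0,"ax":0,"ay":0,"az":-7.1},
  ],
)

```text
clock: 2.12
tcp_pos: [0.4446, -0.4126, 0.35]
orientation: [-2.292, -2.147, 0.001]
contact_force: [0.5, -0.3, 1.0]
grip_width: 0.0855
gripper_force: 0.0
```

Request:
arm_command(
  rows=[
    {"fingers":1,"x":0,"y":0,"z":0,"ax":0,"ay":0,"az":-7.1},
    {"fingers":1,"x":0.039,"y":0.006,"z":0,"ax":0,"ay":0,"az":0},
    {"fingers":1,"x":0.039,"y":0.006,"z":0,"ax":0,"ay":0,"az":0},
    {"fingers":1,"x":0.039,"y":0.006,"z":0,"ax":0,"ay":0,"az":0},
    {"fingers":1,"x":0.039,"y":0.006,"z":0,"ax":0,"ay":0,"az":0},
    {"fingers":1,"x":0.039,"y":0.006,"z":0,"ax":0,"ay":0,"az":0},
    {"fingers":1,"x":0.039,"y":0.006,"z":0,"ax":0,"ay":0,"az":0},
    {"fingers":1,"x":0.039,"y":0.006,"z":0,"ax":0,"ay":0,"az":0},
    {"fingers":1,"x":0.039,"y":0.006,"z":0,"ax":0,"ay":0,"az":0},
    {"fingers":1,"x":0.039,"y":0.006,"z":0,"ax":0,"ay":0,"az":0},
  ],
)

```text
clock: 2.95
tcp_pos: [0.4801, -0.0577, 0.3503]
orientation: [2.162, 2.278, -0.001]
contact_force: [0.9, -0.8, 0.2]
grip_width: 0.0852
gripper_force: 0.0
```

Request:
arm_command(
  rows=[
    {"fingers":1,"x":0.039,"y":0.006,"z":0.01,"ax":0,"ay":0,"az":0},
    {"fingers":1,"x":0.039,"y":0.006,"z":0.01,"ax":0,"ay":0,"az":0},
    {"fingers":1,"x":0.03,"y":0,"z":0.025,"ax":0,"ay":0,"az":0},
    {"fingers":1,"x":0,"y":0,"z":0.035,"ax":0,"ay":0,"az":0},
    {"fingers":1,"x":0,"y":0,"z":0.035,"ax":0,"ay":0,"az":0},
    {"fingers":1,"x":0,"y":0,"z":0.015,"ax":0,"ay":0,"az":0},
    {"fingers":1,"x":0,"y":0,"z":0,"ax":0,"ay":0,"az":0},
    {"fingers":1,"x":0,"y":0,"z":0,"ax":0,"ay":0,"az":0},
  ],
)

```text
clock: 3.62
tcp_pos: [0.4866, 0.0494, 0.22]
orientation: [-2.161, -2.279, 0.002]
contact_force: [-0.4, 0.2, -0.1]
grip_width: 0.0855
gripper_force: 0.0
```

```bash
python3 - <<'E'
from h import *
f=grab('wrist');cv2.imwrite('pics/w3.png',f['frame'][:,:,::-1]);np.savez('w3.npz',**f)
o=r.get_obs();print(o['clock'],o['tcp_pos'],o['orientation'],o['joints'].round(2))
W=ptsw(f);Q=W.reshape(-1,3);Q=Q[(abs(Q[:,0]-.49)<.05)]
rod=Q[(Q[:,1]>.03)&(Q[:,1]<.093)&(Q[:,2]>.07)&(Q[:,2]<.1)&(abs(Q[:,0]-.49)<.015)]
print('rod',len(rod),np.percentile(rod,[1,50,99],axis=0).round(4).tolist())
for a in np.arange(.03,.1,.01):
    q=rod[abs(rod[:,1]-a)<.004]
    if len(q)>5: print(round(a,3),len(q),np.percentile(q[:,0],[2,98]).round(4),q[:,2].max().round(4))
for a,b in((-.08,.0),(.09,.15)):
    q=Q[(Q[:,1]>a)&(Q[:,1]<b)&(Q[:,2]>.085)&(Q[:,2]<.115)]
    if len(q):print(a,len(q),np.percentile(q,[1,50,99],axis=0).round(4).tolist())
E
```

```text
3.6667 [0.48747902 0.04971178 0.22112917] [2.16135101e+00 2.27918837e+00 9.96337114e-04] [ 0.34  0.27 -0.66  1.98  0.2   0.95 -0.37]
rod 1512 [[0.4798, 0.0483, 0.0759], [0.4893, 0.0716, 0.0816], [0.4985, 0.0927, 0.0842]]
0.05 157 [0.4824 0.4984] 0.0834
0.06 270 [0.4813 0.4988] 0.0842
0.07 276 [0.4808 0.4982] 0.0846
0.08 279 [0.4803 0.4976] 0.0843
0.09 256 [0.4791 0.497 ] 0.0853
-0.08 1161 [[0.4683, -0.0492, 0.0856], [0.5108, -0.0359, 0.1034], [0.5253, -0.0313, 0.1054]]
0.09 3423 [[0.4551, 0.1054, 0.0855], [0.4846, 0.1241, 0.0986], [0.5177, 0.1494, 0.1006]]
```

View pics/w3.png

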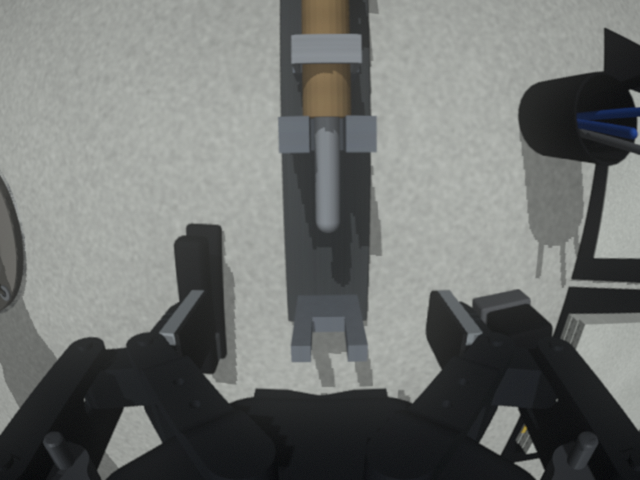

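The wrist view shows the rod at (327,180) with its tip at (327,232), the bracket at row 135, the steady at row 325, and the stapler to the left at (205,300), clear of a part-open gripper. Measured: rod axis x = 0.4895 at y = 0.07 with its top at 84 mm (axis 75 ✓), bracket face at y = 0.105, tip at y = 0.047. I'll descend with the fingers half open and grip.

Request:
arm_command(
  rows=[
    {"fingers":0.2,"x":0.02,"y":0.003,"z":0,"ax":0,"ay":0,"az":0},
    {"fingers":0.2,"x":0,"y":0,"z":0.03,"ax":0,"ay":0,"az":0},
    {"fingers":0.2,"x":0,"y":0,"z":0.03,"ax":0,"ay":0,"az":0},
    {"fingers":0.2,"x":0,"y":0,"z":0.03,"ax":0,"ay":0,"az":0},
    {"fingers":0.2,"x":0,"y":0,"z":0.03,"ax":0,"ay":0,"az":0},
    {"fingers":0.2,"x":0,"y":0,"z":0.025,"ax":0,"ay":0,"az":0},
    {"fingers":0.2,"x":0,"y":0,"z":0,"ax":0,"ay":0,"az":0},
    {"fingers":0.2,"x":0,"y":0,"z":0,"ax":0,"ay":0,"az":0},
  ],
  grip_force=50,
)

```text
clock: 4.33
tcp_pos: [0.4895, 0.0702, 0.0761]
orientation: [2.161, 2.28, 0.0]
contact_force: [0.5, -0.5, 0.5]
grip_width: 0.0513
gripper_force: 0.0
```

Request:
arm_command(
  rows=[
    {"fingers":-1,"x":0,"y":0,"z":0,"ax":0,"ay":0,"az":0},
    {"fingers":-1,"x":0,"y":0,"z":0,"ax":0,"ay":0,"az":0},
    {"fingers":-1,"x":0,"y":0,"z":0,"ax":0,"ay":0,"az":0},
    {"fingers":-1,"x":0,"y":0,"z":0,"ax":0,"ay":0,"az":0},
    {"fingers":-1,"x":0,"y":0,"z":0,"ax":0,"ay":0,"az":0},
    {"fingers":-1,"x":0,"y":0,"z":0,"ax":0,"ay":0,"az":0},
    {"fingers":-1,"x":0,"y":0,"z":0,"ax":0,"ay":0,"az":0},
  ],
)

```text
clock: 4.92
tcp_pos: [0.4897, 0.0703, 0.076]
orientation: [2.16, 2.279, 0.002]
contact_force: [1.8, -1.7, 4.3]
grip_width: 0.0164
gripper_force: 48.7
```

Request:
arm_command(
  rows=[
    {"fingers":-1,"x":-0.01,"y":0,"z":0,"ax":0,"ay":0,"az":0},
    {"fingers":-1,"x":-0.015,"y":0,"z":0,"ax":0,"ay":0,"az":0},
    {"fingers":-1,"x":-0.015,"y":0,"z":0,"ax":0,"ay":0,"az":0},
    {"fingers":-1,"x":-0.015,"y":0,"z":0,"ax":0,"ay":0,"az":0},
    {"fingers":-1,"x":-0.015,"y":0,"z":0,"ax":0,"ay":0,"az":0},
    {"fingers":-1,"x":-0.014,"y":0,"z":0,"ax":0,"ay":0,"az":0},
    {"fingers":-1,"x":0,"y":0,"z":0,"ax":0,"ay":0,"az":0},
    {"fingers":-1,"x":0,"y":0,"z":0,"ax":0,"ay":0,"az":0},
  ],
)

```text
clock: 5.58
tcp_pos: [0.4925, -0.0151, 0.0748]
orientation: [-2.163, -2.278, 0.003]
contact_force: [-0.9, -2.0, 0.5]
grip_width: 0.0165
gripper_force: 48.6
```

```bash
cat > rod.py <<'E'
from h import *
# rod points in the fixed views, as slices along stand axis
def rod(n,y0=-.25,y1=.1):
    f=grab(n);W=pts(f) if n!='wrist' else ptsw(f);Q=W.reshape(-1,3)
    xa=.4895-.06*(Q[:,1]-.07);q=Q[(abs(Q[:,0]-xa)<.011)&(Q[:,2]>.06)&(Q[:,2]<.1)&(Q[:,1]>y0)&(Q[:,1]<y1)]
    h,e=np.histogram(q[:,1],np.arange(y0,y1+.001,.01));return {round(a,2):int(c) for a,c in zip(e,h)},q
if __name__=='__main__':
    for n in('side','scene'):
        h,q=rod(n);print(n,h,'ymin',np.sort(q[:,1])[:4].round(4))
    o=r.get_obs();print(o['clock'],o['tcp_pos'],o['contact_force'],o['grip_width'])
E
python3 rod.py
```

```text
side {np.float64(-0.25): 0, np.float64(-0.24): 0, np.float64(-0.23): 0, np.float64(-0.22): 0, np.float64(-0.21): 0, np.float64(-0.2): 0, np.float64(-0.19): 0, np.float64(-0.18): 0, np.float64(-0.17): 0, np.float64(-0.16): 0, np.float64(-0.15): 0, np.float64(-0.14): 0, np.float64(-0.13): 0, np.float64(-0.12): 0, np.float64(-0.11): 0, np.float64(-0.1): 0, np.float64(-0.09): 0, np.float64(-0.08): 0, np.float64(-0.07): 0, np.float64(-0.06): 4, np.float64(-0.05): 12, np.float64(-0.04): 23, np.float64(-0.03): 35, np.float64(-0.02): 18, np.float64(-0.01): 15, np.float64(0.0): 11, np.float64(0.01): 5, np.float64(0.02): 2, np.float64(0.03): 0, np.float64(0.04): 0, np.float64(0.05): 0, np.float64(0.06): 0, np.float64(0.07): 0, np.float64(0.08): 0, np.float64(0.09): 0} ymin [-0.0567 -0.0551 -0.0511 -0.0506]
scene {np.float64(-0.25): 0, np.float64(-0.24): 0, np.float64(-0.23): 0, np.float64(-0.22): 0, np.float64(-0.21): 0, np.float64(-0.2): 0, np.float64(-0.19): 0, np.float64(-0.18): 0, np.float64(-0.17): 0, np.float64(-0.16): 0, np.float64(-0.15): 0, np.float64(-0.14): 0, np.float64(-0.13): 0, np.float64(-0.12): 0, np.float64(-0.11): 0, np.float64(-0.1): 0, np.float64(-0.09): 0, np.float64(-0.08): 0, np.float64(-0.07): 0, np.float64(-0.06): 0, np.float64(-0.05): 0, np.float64(-0.04): 0, np.float64(-0.03): 0, np.float64(-0.02): 8, np.float64(-0.01): 36, np.float64(0.0): 16, np.float64(0.01): 23, np.float64(0.02): 16, np.float64(0.03): 18, np.float64(0.04): 17, np.float64(0.05): 21, np.float64(0.06): 16, np.float64(0.07): 21, np.float64(0.08): 14, np.float64(0.09): 4} ymin [-0.0173 -0.0162 -0.0137 -0.0114]
5.6833 [ 0.49286512 -0.01342578  0.07508344] [ 0.23401401 -1.29855849  1.16306077] 0.016349815024554622
```

The rod followed, with no load building up. Now a fresh hold near the bracket.

Request:
arm_command(
  rows=[
    {"fingers":0.0,"x":0,"y":0,"z":0,"ax":0,"ay":0,"az":0},
    {"fingers":0.0,"x":0,"y":0,"z":0,"ax":0,"ay":0,"az":0},
    {"fingers":0.0,"x":0,"y":0,"z":0,"ax":0,"ay":0,"az":0},
    {"fingers":0.0,"x":0,"y":0,"z":0,"ax":0,"ay":0,"az":0},
    {"fingers":0.0,"x":0.032,"y":0.0,"z":0,"ax":0,"ay":0,"az":0},
    {"fingers":0.0,"x":0.033,"y":0.001,"z":0,"ax":0,"ay":0,"az":0},
    {"fingers":0.0,"x":0.032,"y":0,"z":0,"ax":0,"ay":0,"az":0},
    {"fingers":0.0,"x":0,"y":0,"z":0,"ax":0,"ay":0,"az":0},
    {"fingers":0.0,"x":0,"y":0,"z":0,"ax":0,"ay":0,"az":0},
  ],
)

```text
clock: 6.43
tcp_pos: [0.4889, 0.086, 0.0755]
orientation: [-2.155, -2.286, -0.002]
contact_force: [-0.5, -1.0, -0.0]
grip_width: 0.0429
gripper_force: 0.0
```

Request:
arm_command(
  rows=[
    {"fingers":-1,"x":0,"y":0,"z":0,"ax":0,"ay":0,"az":0},
    {"fingers":-1,"x":0,"y":0,"z":0,"ax":0,"ay":0,"az":0},
    {"fingers":-1,"x":0,"y":0,"z":0,"ax":0,"ay":0,"az":0},
    {"fingers":-1,"x":0,"y":0,"z":0,"ax":0,"ay":0,"az":0},
    {"fingers":-1,"x":0,"y":0,"z":0,"ax":0,"ay":0,"az":0},
    {"fingers":-1,"x":0,"y":0,"z":0,"ax":0,"ay":0,"az":0},
  ],
  grip_force=60,
)

```text
clock: 6.93
tcp_pos: [0.4888, 0.082, 0.0752]
orientation: [2.162, 2.279, -0.003]
contact_force: [-2.2, -3.3, 3.0]
grip_width: 0.016
gripper_force: 58.3
```

Request:
arm_command(
  rows=[
    {"fingers":-1,"x":-0.01,"y":0,"z":0,"ax":0,"ay":0,"az":0},
    {"fingers":-1,"x":-0.015,"y":0,"z":0,"ax":0,"ay":0,"az":0},
    {"fingers":-1,"x":-0.015,"y":0,"z":0,"ax":0,"ay":0,"az":0},
    {"fingers":-1,"x":-0.015,"y":0,"z":0,"ax":0,"ay":0,"az":0},
    {"fingers":-1,"x":-0.015,"y":0,"z":0,"ax":0,"ay":0,"az":0},
    {"fingers":-1,"x":-0.015,"y":0,"z":0,"ax":0,"ay":0,"az":0},
    {"fingers":-1,"x":-0.014,"y":0,"z":0,"ax":0,"ay":0,"az":0},
    {"fingers":-1,"x":0,"y":0,"z":0,"ax":0,"ay":0,"az":0},
    {"fingers":-1,"x":0,"y":0,"z":0,"ax":0,"ay":0,"az":0},
    {"fingers":-1,"x":0,"y":0,"z":0,"ax":0,"ay":0,"az":0},
  ],
)

```text
clock: 7.77
tcp_pos: [0.4944, -0.0148, 0.0752]
orientation: [-2.16, -2.281, -0.001]
contact_force: [0.5, 0.5, -1.5]
grip_width: 0.016
gripper_force: 58.5
```

```bash
sed -i 's/round(a,2)/float(round(a,2))/' rod.py; python3 rod.py; python3 - <<'E'
from h import *
a=cv2.resize(L('side')['frame'][130:280,270:400],None,fx=4,fy=4,interpolation=3)
cv2.imwrite('pics/c2.png',a[:,:,::-1])
E
```

```text
side {-0.25: 0, -0.24: 0, -0.23: 0, -0.22: 0, -0.21: 0, -0.2: 0, -0.19: 0, -0.18: 0, -0.17: 0, -0.16: 0, -0.15: 0, -0.14: 18, -0.13: 20, -0.12: 17, -0.11: 15, -0.1: 22, -0.09: 19, -0.08: 18, -0.07: 20, -0.06: 17, -0.05: 18, -0.04: 18, -0.03: 29, -0.02: 19, -0.01: 16, 0.0: 13, 0.01: 7, 0.02: 0, 0.03: 0, 0.04: 0, 0.05: 0, 0.06: 0, 0.07: 0, 0.08: 0, 0.09: 0} ymin [-0.1376 -0.1355 -0.1348 -0.1346]
scene {-0.25: 0, -0.24: 0, -0.23: 0, -0.22: 0, -0.21: 0, -0.2: 0, -0.19: 0, -0.18: 0, -0.17: 0, -0.16: 0, -0.15: 0, -0.14: 0, -0.13: 10, -0.12: 7, -0.11: 4, -0.1: 4, -0.09: 1, -0.08: 0, -0.07: 0, -0.06: 0, -0.05: 0, -0.04: 0, -0.03: 4, -0.02: 12, -0.01: 38, 0.0: 18, 0.01: 20, 0.02: 17, 0.03: 19, 0.04: 17, 0.05: 17, 0.06: 19, 0.07: 20, 0.08: 17, 0.09: 6} ymin [-0.1291 -0.1272 -0.1258 -0.1252]
7.8667 [ 0.4944083  -0.01442639  0.07529892] [-0.53959648  0.19070351 -1.76981711] 0.01584300291297955
```

View pics/c2.png

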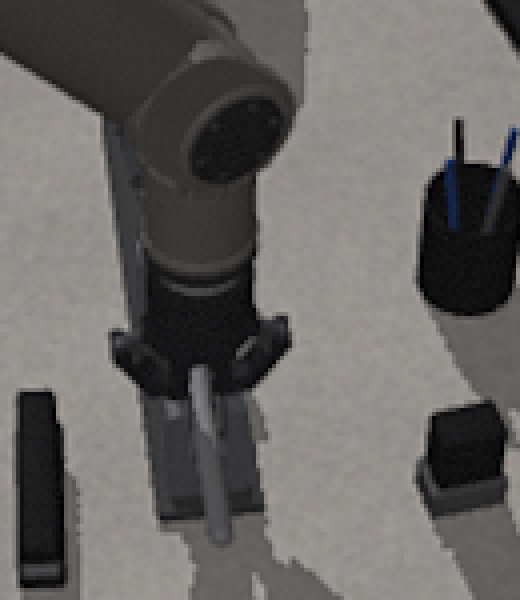

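The side crop shows the rod through the steady with its tip at (220,540), held just behind the steady. The tip is at y≈-0.137, so the spindle's middle is at stand x≈117 mm and the tail is out of the core. The hold is about 2 mm from the middle. I'll lift and carry it.

Request:
arm_command(
  rows=[
    {"fingers":-1,"x":0,"y":0,"z":-0.01,"ax":0,"ay":0,"az":0},
    {"fingers":-1,"x":0,"y":0,"z":-0.02,"ax":0,"ay":0,"az":0},
    {"fingers":-1,"x":0,"y":0,"z":-0.02,"ax":0,"ay":0,"az":0},
    {"fingers":-1,"x":0,"y":0,"z":-0.02,"ax":0,"ay":0,"az":0},
    {"fingers":-1,"x":0,"y":0,"z":-0.02,"ax":0,"ay":0,"az":0},
    {"fingers":-1,"x":0,"y":0,"z":-0.025,"ax":0,"ay":0,"az":0},
    {"fingers":-1,"x":0,"y":0,"z":-0.025,"ax":0,"ay":0,"az":0},
    {"fingers":-1,"x":0,"y":0,"z":-0.02,"ax":0,"ay":0,"az":0},
    {"fingers":-1,"x":0,"y":0,"z":0,"ax":0,"ay":0,"az":0},
  ],
)

```text
clock: 8.62
tcp_pos: [0.4967, -0.0142, 0.24]
orientation: [2.155, 2.278, 0.008]
contact_force: [1.0, 0.4, -2.2]
grip_width: 0.0161
gripper_force: 58.7
```

Request:
arm_command(
  rows=[
    {"fingers":-1,"x":-0.03,"y":0.003,"z":0,"ax":0,"ay":0,"az":0},
    {"fingers":-1,"x":-0.03,"y":0.003,"z":0,"ax":0,"ay":0,"az":0},
    {"fingers":-1,"x":-0.03,"y":0.003,"z":0,"ax":0,"ay":0,"az":0},
    {"fingers":-1,"x":-0.03,"y":0.003,"z":0,"ax":0,"ay":0,"az":0},
    {"fingers":-1,"x":-0.03,"y":0.003,"z":0,"ax":0,"ay":0,"az":0},
    {"fingers":-1,"x":-0.03,"y":0.003,"z":0,"ax":0,"ay":0,"az":0},
    {"fingers":-1,"x":-0.03,"y":0.003,"z":0,"ax":0,"ay":0,"az":0},
    {"fingers":-1,"x":-0.03,"y":0.003,"z":0,"ax":0,"ay":0,"az":0},
    {"fingers":-1,"x":-0.03,"y":0.003,"z":0,"ax":0,"ay":0,"az":0},
    {"fingers":-1,"x":-0.03,"y":0.003,"z":0,"ax":0,"ay":0,"az":0},
  ],
)

```text
clock: 9.45
tcp_pos: [0.5403, -0.3141, 0.2346]
orientation: [-2.158, -2.281, 0.0]
contact_force: [-0.7, 0.5, -2.5]
grip_width: 0.0158
gripper_force: 58.7
```

Request:
arm_command(
  rows=[
    {"fingers":-1,"x":0,"y":0,"z":0,"ax":0,"ay":0,"az":-7.1},
    {"fingers":-1,"x":0,"y":0,"z":0,"ax":0,"ay":0,"az":-7.1},
    {"fingers":-1,"x":0,"y":0,"z":0,"ax":0,"ay":0,"az":-7.1},
    {"fingers":-1,"x":0,"y":0,"z":0,"ax":0,"ay":0,"az":-7.1},
    {"fingers":-1,"x":0,"y":0,"z":0,"ax":0,"ay":0,"az":-7.1},
    {"fingers":-1,"x":0,"y":0,"z":0,"ax":0,"ay":0,"az":-7.1},
    {"fingers":-1,"x":0,"y":0,"z":0,"ax":0,"ay":0,"az":-7.1},
    {"fingers":-1,"x":0,"y":0,"z":0,"ax":0,"ay":0,"az":-7.1},
    {"fingers":-1,"x":0,"y":0,"z":0,"ax":0,"ay":0,"az":-7.1},
    {"fingers":-1,"x":0,"y":0,"z":0,"ax":0,"ay":0,"az":-7.1},
  ],
)

```text
clock: 10.28
tcp_pos: [0.5403, -0.3126, 0.2346]
orientation: [-0.423, -3.112, -0.001]
contact_force: [-0.3, -0.4, -1.8]
grip_width: 0.0162
gripper_force: 58.7
```

Request:
arm_command(
  rows=[
    {"fingers":-1,"x":0,"y":0,"z":0,"ax":0,"ay":0,"az":-7.1},
    {"fingers":-1,"x":0,"y":0,"z":0,"ax":0,"ay":0,"az":0},
    {"fingers":-1,"x":0,"y":0,"z":0,"ax":0,"ay":0,"az":0},
    {"fingers":-1,"x":0,"y":0,"z":0,"ax":0,"ay":0,"az":0},
  ],
)

```text
clock: 10.62
tcp_pos: [0.5404, -0.3131, 0.235]
orientation: [-0.246, -3.131, -0.001]
contact_force: [0.3, -0.2, -1.6]
grip_width: 0.0162
gripper_force: 58.8
```

```bash
cat > rest.py <<'E'
from h import *
from scipy.spatial.transform import Rotation as R
import sys
o=r.get_obs();M=R.from_rotvec(o['orientation']).as_matrix();p=o['tcp_pos']
print(o['clock'],p.round(4),'toolx ang',np.degrees(np.arctan2(M[1,0],M[0,0])),'tilt',M[2].round(4),o['grip_width'],o['gripper_force'],o['joints'].round(2))
d=np.array([.544,-.318,p[2]])-p;print('shift to rest, tool axes',(M.T@d).round(4))
for n in('scene','side'):
    f=grab(n);W=pts(f);Q=W.reshape(-1,3)
    q=Q[(abs(Q[:,2]-p[2])<.022)]-p;a=q@M   # tool coords
    k=(abs(a[:,1])<.03)&(abs(a[:,0])<.16)&(abs(a[:,0])>.03)&(abs(a[:,2])<.022)
    a=a[k];q=q[k]+p
    if len(q)<10: print(n,'few');continue
    print(n,len(q),'ends tool x',np.percentile(a[:,0],[1,99]).round(4))
    for s in(-1,1):
        b=a[a[:,0]*s>0]
        if len(b)>8: print('  side',s,'y med',np.median(b[:,1]).round(4),'z: near/far',np.median(b[abs(b[:,0])<.07][:,2]).round(4),np.median(b[abs(b[:,0])>.09][:,2]).round(4),len(b))
E
python3 rest.py
```

```text
10.6167 [ 0.5404 -0.3131  0.235 ] toolx ang 171.0223581309129 tilt [ 5.e-04  3.e-04 -1.e+00] 0.01622998088090251 58.791518211364746 [ 1.    0.53 -0.8   1.66  0.41  1.13  1.5 ]
shift to rest, tool axes [-0.0043 -0.0043 -0.    ]
scene 384 ends tool x [-0.1168  0.1252]
  side -1 y med 0.0078 z: near/far 0.0013 0.0037 191
  side 1 y med 0.0054 z: near/far -0.0035 -0.0066 193
side 576 ends tool x [-0.1155  0.1258]
  side -1 y med -0.0039 z: near/far -0.0012 0.001 274
  side 1 y med -0.0059 z: near/far -0.0066 -0.009 302
```

The spindle is held with its middle about 4 mm off the grasp. It is tilted about 3° with the tool's +x end high, and 0.6° off in yaw. I'll level it and descend part way.

Request:
arm_command(
  rows=[
    {"fingers":-1,"x":0,"y":-0.004,"z":0,"ax":0,"ay":-2.9,"az":-0.6},
    {"fingers":-1,"x":0,"y":0,"z":0.02,"ax":0,"ay":0,"az":0},
    {"fingers":-1,"x":0,"y":0,"z":0.03,"ax":0,"ay":0,"az":0},
    {"fingers":-1,"x":0,"y":0,"z":0.03,"ax":0,"ay":0,"az":0},
    {"fingers":-1,"x":0,"y":0,"z":0.03,"ax":0,"ay":0,"az":0},
    {"fingers":-1,"x":0,"y":0,"z":0.02,"ax":0,"ay":0,"az":0},
    {"fingers":-1,"x":0,"y":0,"z":0.01,"ax":0,"ay":0,"az":0},
    {"fingers":-1,"x":0,"y":0,"z":0,"ax":0,"ay":0,"az":0},
    {"fingers":-1,"x":0,"y":0,"z":0,"ax":0,"ay":0,"az":0},
  ],
)

```text
clock: 11.47
tcp_pos: [0.5475, -0.3184, 0.096]
orientation: [0.222, 3.083, -0.006]
contact_force: [0.9, -0.2, -2.0]
grip_width: 0.0163
gripper_force: 58.8
```

```bash
python3 rest.py; python3 - <<'E'
from h import *
a=cv2.resize(L('side')['frame'][270:390,270:430],None,fx=4,fy=4,interpolation=3)
cv2.imwrite('pics/c3.png',a[:,:,::-1])
E
```

```text
11.4667 [ 0.5475 -0.3184  0.096 ] toolx ang 171.7752713997508 tilt [-5.100e-02 -2.000e-04 -9.987e-01] 0.01632518447572932 58.83124887943268 [ 0.95  0.67 -0.71  1.78  0.56  0.85  1.41]
shift to rest, tool axes [ 0.0035 -0.0001 -0.0002]
scene 347 ends tool x [-0.1165  0.1248]
  side -1 y med 0.0085 z: near/far 0.0013 0.0042 172
  side 1 y med 0.0056 z: near/far -0.0046 -0.0066 175
side 545 ends tool x [-0.1149  0.1248]
  side -1 y med -0.004 z: near/far -0.0019 -0.0002 251
  side 1 y med -0.0058 z: near/far -0.006 -0.0104 294
```

View pics/c3.png

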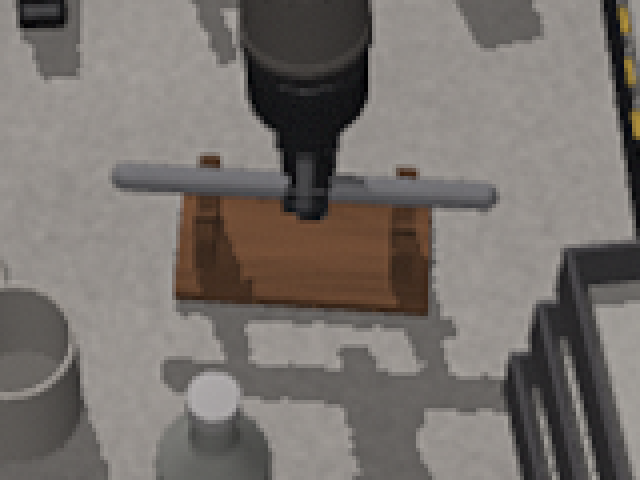

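The crop shows the rod level and parallel above both posts (210,190)/(405,190), overhanging evenly. I'll lower it gently.

Request:
arm_command(
  rows=[
    {"fingers":-1,"x":0,"y":0,"z":0.007,"ax":0,"ay":0,"az":0},
    {"fingers":-1,"x":0,"y":0,"z":0.007,"ax":0,"ay":0,"az":0},
    {"fingers":-1,"x":0,"y":0,"z":0.006,"ax":0,"ay":0,"az":0},
    {"fingers":-1,"x":0,"y":0,"z":0.003,"ax":0,"ay":0,"az":0},
    {"fingers":-1,"x":0,"y":0,"z":0,"ax":0,"ay":0,"az":0},
    {"fingers":-1,"x":0,"y":0,"z":0,"ax":0,"ay":0,"az":0},
  ],
)

```text
clock: 12.07
tcp_pos: [0.548, -0.3181, 0.0722]
orientation: [0.221, 3.084, -0.005]
contact_force: [0.2, 1.8, -1.2]
grip_width: 0.0162
gripper_force: 58.7
```

Request:
arm_command(
  rows=[
    {"fingers":-1,"x":0,"y":0,"z":0.001,"ax":0,"ay":0,"az":0},
    {"fingers":-1,"x":0,"y":0,"z":0.001,"ax":0,"ay":0,"az":0},
    {"fingers":-1,"x":0,"y":0,"z":0,"ax":0,"ay":0,"az":0},
    {"fingers":-1,"x":0,"y":0,"z":0,"ax":0,"ay":0,"az":0},
  ],
)

```text
clock: 12.4
tcp_pos: [0.5485, -0.3179, 0.0713]
orientation: [0.22, 3.083, -0.006]
contact_force: [-2.2, 3.2, 3.9]
grip_width: 0.0158
gripper_force: 59.6
```

```bash
python3 rest.py
```

```text
12.4 [ 0.5485 -0.3179  0.0713] toolx ang 171.82106481401732 tilt [-5.080e-02  1.000e-04 -9.987e-01] 0.015794635833185022 59.5647668838501 [ 0.93  0.71 -0.69  1.79  0.59  0.81  1.39]
shift to rest, tool axes [ 0.0044 -0.0007 -0.0002]
scene 433 ends tool x [-0.1161  0.125 ]
  side -1 y med 0.0076 z: near/far 0.0016 0.0054 211
  side 1 y med 0.0057 z: near/far -0.0038 -0.0071 222
side 649 ends tool x [-0.1136  0.1257]
  side -1 y med -0.0037 z: near/far 0.0001 0.0019 307
  side 1 y med -0.0054 z: near/far -0.0068 -0.0104 342
```

The force shows contact on both notches (weight taken, +4 N). I'll release and retreat.

Request:
arm_command(
  rows=[
    {"fingers":0.2,"x":0,"y":0,"z":0,"ax":0,"ay":0,"az":0},
    {"fingers":0.2,"x":0,"y":0,"z":0,"ax":0,"ay":0,"az":0},
    {"fingers":0.2,"x":0,"y":0,"z":0,"ax":0,"ay":0,"az":0},
    {"fingers":0.2,"x":0,"y":0,"z":0,"ax":0,"ay":0,"az":0},
    {"fingers":0.2,"x":0,"y":0,"z":-0.02,"ax":0,"ay":0,"az":0},
    {"fingers":0.2,"x":0,"y":0,"z":-0.03,"ax":0,"ay":0,"az":0},
    {"fingers":0.2,"x":0,"y":0,"z":-0.04,"ax":0,"ay":0,"az":0},
    {"fingers":0.2,"x":0,"y":0,"z":-0.04,"ax":0,"ay":0,"az":0},
    {"fingers":0.2,"x":0,"y":0,"z":-0.03,"ax":0,"ay":0,"az":0},
    {"fingers":0.2,"x":0,"y":0,"z":0,"ax":0,"ay":0,"az":0},
  ],
)

```text
clock: 13.33
tcp_pos: [0.5436, -0.3183, 0.2376]
orientation: [0.221, 3.073, -0.013]
contact_force: [0.8, 0.7, 0.3]
grip_width: 0.0513
gripper_force: 0.0
```

```bash
python3 - <<'E'
from h import *
o=r.get_obs();print(o['clock'],o['tcp_pos'],o['contact_force'],o['grip_width'])
c,s=np.cos(np.radians(-7.7)),np.sin(np.radians(-7.7))
for n in('side','wrist','scene'):
    f=grab(n);W=ptsw(f) if n=='wrist' else pts(f);Q=W.reshape(-1,3)-[.544,-.318,0];C=f['frame'].reshape(-1,3).astype(int)
    x=Q[:,0]*c+Q[:,1]*s;y=-Q[:,0]*s+Q[:,1]*c;z=Q[:,2]
    k=(abs(C[:,0]-C[:,2])<25)&(abs(x)<.15)&(abs(y)<.025)&(z>.055)&(z<.09);x,y,z=x[k],y[k],z[k]
    print(n,k.sum(),'ends',np.percentile(x,[.5,99.5]).round(4),'zmax-+',[np.percentile(z[(x*t>.03)],97).round(4) for t in(-1,1)],'y -+',[np.median(y[x*t>.03]).round(4) for t in(-1,1)])
a=cv2.resize(L('side')['frame'][270:390,270:430],None,fx=4,fy=4,interpolation=3)
cv2.imwrite('pics/c4.png',a[:,:,::-1])
E
```

```text
13.3333 [ 0.5436428  -0.31827417  0.2376329 ] [0.78536758 0.6786162  0.27916426] 0.051269188351446816
side 669 ends [-0.1227  0.1202] zmax-+ [np.float64(0.0813), np.float64(0.0814)] y -+ [np.float64(-0.0022), np.float64(-0.0031)]
wrist 6840 ends [-0.1224  0.1171] zmax-+ [np.float64(0.0766), np.float64(0.0763)] y -+ [np.float64(0.0018), np.float64(0.0012)]
scene 438 ends [-0.1205  0.1207] zmax-+ [np.float64(0.0787), np.float64(0.0797)] y -+ [np.float64(0.009), np.float64(0.0077)]
```

View pics/c4.png

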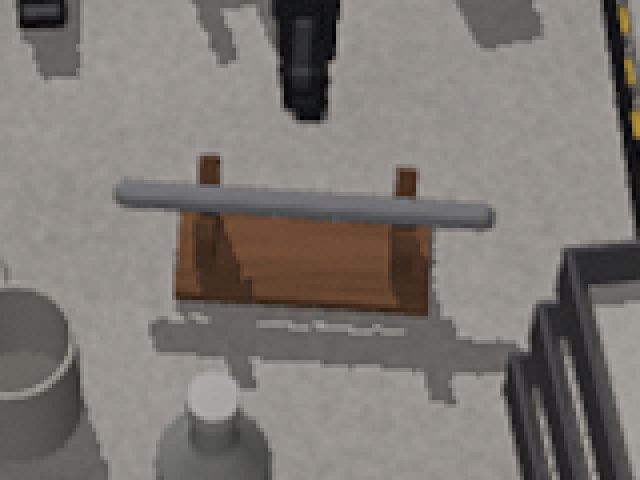

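The rod lies level in both notches, centred to about 2 mm, with its top at about 77 mm (expected 68 + 9). The gripper is clear above. I'm handing in.

```bash
python3 -c "
from bench import r
print(r.hand_in())"
```

```text
the job is handed in; nothing more can be done
None
```

The spindle is out of the core and lying level in both V notches of the wooden rest, its middle about 2 mm from midway between the posts; I handed the job in at about 13.5 s, but `hand_in()` returned no verdict.

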